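# Lock the cash box and put the key away

### The job

Lock the cash box on the desk: take the flat-headed key out of the key stand, push it fully home in the keyhole on top of the box, turn it clockwise to its stop so that the bolt slides out through the keeper, turn it back to where it went in and pull it straight out. Then put the key back upright, fully home, in the slot of the stand it came from. Leave the spare key in its slot and do not disturb the mug or the drinks can.

Things in the scene. Friction and masses are not known exactly. Their poses are not given: they have to be found in the camera images.
- key_bow (a point): The key to use: plain steel, 74 mm long, upright in one slot of the stand, bit down. This point is the centre of its flat head, 10 mm thick (key's x), 34 mm wide (y), 30 mm high; z up along the key. Grip the head across its 10 mm from above. Below the head: round shank 8 mm, then a round collar 18 mm across, its underside 33 mm below this point. Half a turn about z makes no difference. 40 to 65 g.
- key_tip (a point): Centre of the lower end of the key, on its axis, 59 mm below point key_bow; axes as there. The bit, double-sided, is the lowest 16 mm: 20 mm wide (y) and 5 mm thick (x). Above it, up to the collar's underside (26 mm above this point), is a round neck of 5 mm.
- keyhole (a point): Centre of the keyhole in the top of the lock case, 130 mm above the desk; z up, -x to the box's front. A slot 22.4 mm long (y) and 7 mm wide (x), chamfered 2.5 mm. The key goes in with its 20 mm bit width along y, either way round; home when its collar rests on the case, tip 26 mm below this point. Once turned, the bit is held under the case's top: it comes out only at the angle it went in.
- plug (a joint): Angle (rad) of the slotted plug that turns with the key, under the keyhole: 0 at home, in line with the keyhole; grows clockwise seen from above to its stop at 1.3. The key has about 0.1 rad of play in it, so turn the key about 1.4 to reach the stop. A weak spring (under 0.02 N m) returns the plug as the key is turned back.
- bolt (a joint): How far the bolt has slid out of the lock case towards the front of the box (-x of the keyhole), m: 0 to 0.002 at the start (unlocked), about 0.017 after the key has been turned to its stop (locked). It stays where it is pushed; turning the key back does not draw it in.
- bolt_end (a point): Centre of the free end of the steel bolt, 11 x 11 mm in section, in the front face of the lock case, 17 mm to the -y side of the keyhole. In front of it, on the box's front rim, stands the keeper: a small steel arch, its top 25 mm above the lid, that the bolt slides through.
- stand_hole0 (a point): Mouth of one slot of the key stand, at the top face of a wooden block 64 (x) x 150 (y) x 45 mm high fixed to the desk, at y = -40 mm from the block's middle. The slot is 23 mm long (y), 8 mm wide (x), 32 mm deep, chamfered 2.5 mm. A key fully home rests with its collar on the block, tip 26 mm below this point.
- stand_hole1 (a point): Mouth of the stand's other slot, alike, at y = +40 mm from the block's middle. One slot holds the key, the other the spare key.
- spare_head (a point): Spare key, to be left alone, standing in the other slot: a tubular key with a round head 22 mm in diameter and 18 mm high; this point is the centre of that head, 18 mm above the underside of its collar.
- mug: White mug, 78 mm in diameter, 90 mm high, with a handle; origin at the centre of its underside. Loose bystander.
- can: Plain aluminium drinks can, 66 mm in diameter, 115 mm high; origin at the centre of its underside. Loose bystander.
- cashbox: Grey painted steel cash box, 220 (x) x 240 (y) x 100 mm high, fixed to the desk; origin at the centre of its underside, front towards -x. On its lid, near the front, stands the steel lock case, 60 x 54 mm and 30 mm high, with the keyhole in its top 45 mm in front (-x) of the box's middle. A low carrying handle lies behind it.
There are look-alikes about, which are no part of the job. What is shaped like the part that bears key_bow but purple is not meant.

How it is judged:
By the outcome, as a careful person would: the job done as asked, in the order asked, and still so for the second after the job is handed in, with the robot touching nothing.
It also fails if it takes over 62 s, if anything falls off the work surface, if the arm or the gripper's body presses on something with over 40 N, if the wrist force passes 120 N, or if a joint passes its speed limit or range.

### The arm

A 7-joint arm with a two-finger parallel gripper is mounted at the origin on the work surface. World frame = base frame: x ahead of the robot, y to its left, z up, the work surface at z = 0. Lengths are in m, angles in degrees, forces in N, time in s.
With the tool pointing down it reaches from about 0.4 to 0.925 m from the base axis. Payload 4.1 kg.
Tool frame: the origin (TCP) lies at the very end of the fingers, on their centre line; the grasp point (between the pads) lies 19 mm behind it; z points along the fingers, y is the line along which they close (so a half turn about z gives the same grasp; the last joint's range is limited). The gripper opens to 85 mm and grips with 20 to 120 N. Pads are 22 mm wide; open, the fingers measure 114 mm over their backs; the gripper's body (76 mm by 85 mm) begins 54 mm behind the grasp point. The pads swing forward as they close: fully open they stand 13 mm farther back than shut.
Start: joints at [-74.37, 22.827, 2.584, 88.041, -1.071, 69.15, -2.905], TCP at [0.236, 0.606, 0.231] pointing down, gripper open.
Joint ranges: [-161.44, 161.44], [-28.35, 127.94], [-78.24, 83.42], [0, 140.83], [-78.03, 258.03], [13.02, 114.36], [-168.23, 168.23]. Speed limits (degrees/s): [147.25, 147.25, 180, 180, 180, 180, 180].

### API

Orientations are given as [roll, pitch, yaw] about the fixed x, y, z axes, in that order (R = Rz(yaw) Ry(pitch) Rx(roll)).
In Python, from plant import manip gives the robot as it stands.
- The arm moves only by the shell command python3 -m handwheel 'ROWS'. ROWS is JSON, one flat list of numbers, 5 for each row, row after row: the closure, from -1 (fully open) to 1 (shut), so that 0 is half open, then the shift along the tool's x, y, z in m, then the turn about the tool's z in degrees. A call has 1 to 12 rows; each row is the pose to reach, as a shift and turn from the pose commanded when the call began, along the tool's axes at that moment; what a row does not reach only later rows make up. A row lasts 1/8 s, in which the tool goes at most 62.5 mm and 10.7 degrees, less where a joint would pass 70% of its speed; a pose out of reach is approached as far as the arm can. A call with a gripper value outside its range is refused whole. The fingers move at their own pace and stop on an object; the grip force is fixed at half the most. Time passes only in rows, so rows that repeat a pose let the fingers close. It gives the time, the measured TCP pose, the force, the opening and the grip force at its end, in the units of the state.
- manip.get_state(): the state, without advancing time (a new reading comes with each control period).
- manip.camera(name): name is "side" or "top"; returns a dict with "image" (400x640x3 uint8, blue, green, red), "range_z" (400x640 float32, m along the optical axis (not along the pixel's ray), 0 where there is no reading), "mtx" (3x3 intrinsics, pixels), "eye" and "rotation" of the camera in the world. Camera axes: x right, y up, looking along -z (the intrinsics and any distortion apply to the point x, -y, -z); pixel columns grow to the right and rows downward; lengths in m; the calibration is good to about 2 mm. A picture is of the moment at which its call begins.
- manip.finish_job(): hands the job in; it is judged then, once.
The state is a dict: "clock": time; "joints": joint angles; "joint_velocities": joint speeds; "effort": joint torques, N m; "position": TCP position; "orientation": TCP orientation; "contact_force": force on the tool from outside, world axes, zero at the start; "wrist_torque": the same for the moment, N m; "grip_width": finger opening in m; "gripper_force": force on a finger pad.
Only numpy, scipy, OpenCV 4.12 (cv2) and the standard library are available. Lean on these libraries where they do the work, as an engineer would, in place of code of your own. Each camera call takes 0.05 s, during which the arm holds its last target. There are 200 camera calls.

## Working session

There is one attempt and no reset: what is moved stays moved. The work goes in short steps, Python scripts to look and compute and a shell command to move; the robot and the scene stay as the last step left them, time stands still between calls to the robot, and variables do not carry over. Pictures are saved under pics/ and viewed, at most 10 in all, crops included, and the job is handed in when it is done.

```bash
ls; mkdir -p pics; cat > h.py <<'E'
import numpy as np, cv2
from plant import manip
def snap(n):
    c=manip.camera(n); np.savez('/tmp/%s.npz'%n,**c); return c
def world(c,u,v,d=None):
    """pixel -> world, using depth d (or the median of depth about the pixel)"""
    if d is None:
        p=c['range_z'][int(v)-1:int(v)+2,int(u)-1:int(u)+2]; d=np.median(p[p>0])
    K=np.array(c['mtx']); x=(u-K[0,2])/K[0,0]*d; y=(v-K[1,2])/K[1,1]*d
    return np.array(c['rotation'])@[x,-y,-d]+np.array(c['eye'])
E
python3 - <<'E'
from h import *
for n in('side','top'):
    c=snap(n); cv2.imwrite('pics/%s0.png'%n,c['image']); print(n,c.keys(),c['mtx'],c['eye'],c['rotation'])
s=manip.get_state(); print(s)
E
```

```text
pics
side dict_keys(['image', 'range_z', 'mtx', 'eye', 'rotation']) [[371.53500086   0.         311.80629367]
 [  0.         371.53500086 202.77364059]
 [  0.           0.           1.        ]] [0.44378079 0.46993465 0.54315669] [  50.72804814    0.99792238 -164.80929665]
top dict_keys(['image', 'range_z', 'mtx', 'eye', 'rotation']) [[365.27805769   0.         320.49840673]
 [  0.         365.27805769 205.16833794]
 [  0.           0.           1.        ]] [ 0.48737212 -0.00399755  0.87182346] [  5.78206329   0.42943379 -89.13048231]
{'clock': 0.1, 'joints': array([-74.36904959,  22.86950381,   2.58075411,  88.10611414,
        -1.07035355,  69.14994497,  -2.90602774]), 'joint_velocities': array([-0.04026813, -0.14544197,  0.06185579, -0.13090151,  0.00295543,
        0.05378855, -0.03596242]), 'effort': array([ 3.49648079e-03, -4.76255322e+01,  1.37020335e+00, -2.54951012e+01,
        1.19506120e-02,  4.96573761e-03,  7.94150111e-06]), 'position': array([0.23592895, 0.60506837, 0.23035346]), 'orientation': array([-1.79898897e+02,  8.23780913e-03,  1.58702124e+02]), 'contact_force': array([ 0.50914936,  0.53018719, -0.2772823 ]), 'wrist_torque': array([-0.00629764, -0.02084276,  0.01682612]), 'gripper_force': 0.0, 'grip_width': 0.08524467074928602}
```

```bash
cat >> h.py <<'E'
from scipy.spatial.transform import Rotation
def world(c,u,v,d=None):
    if d is None:
        p=c['range_z'][int(v)-1:int(v)+2,int(u)-1:int(u)+2]; d=np.median(p[p>0])
    K=np.array(c['mtx']); x=(u-K[0,2])/K[0,0]*d; y=(v-K[1,2])/K[1,1]*d
    return Rotation.from_euler('xyz',c['rotation'],degrees=True).apply([x,-y,-d])+c['eye']
E
python3 - <<'E'
from h import *
c=np.load('/tmp/top.npz')
print(world(c,320,300), world(c,100,200))
E
```

```text
[ 3.52737028e-01  1.65996207e-03 -4.79841537e-05] [5.80384000e-01 5.36036555e-01 2.42315256e-04]
```

View pics/top0.png

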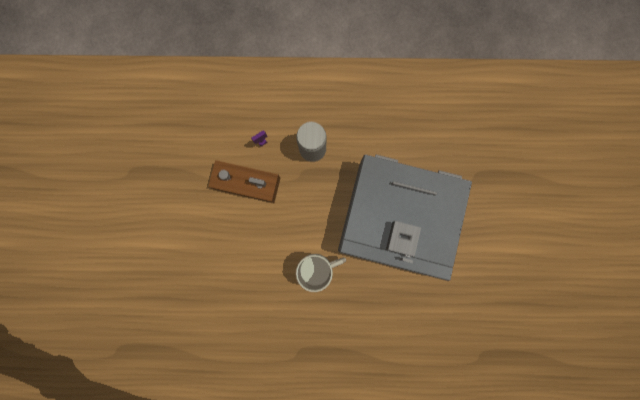

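View pics/side0.png

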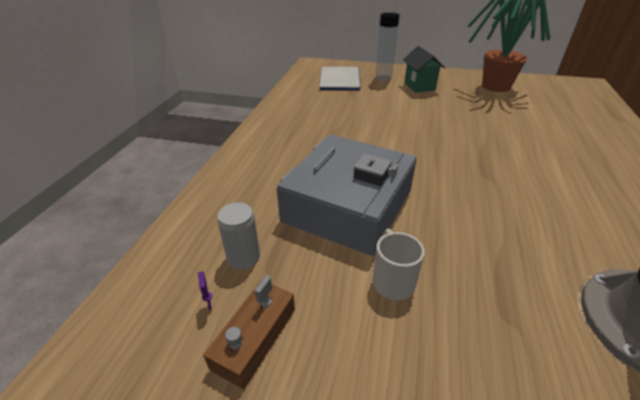

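The top view shows the stand at (243,182), with the steel key in its right slot at (257,182) and the round spare at (223,175). The keyhole is at about (405,236), the can at (311,140), the mug at (314,272) and the purple decoy at (260,138). Next I'll view enlarged crops.

```bash
python3 - <<'E'
from h import *
c=np.load('/tmp/top.npz'); im=c['image']
a=cv2.resize(im[150:214,195:295],None,fx=8,fy=8,interpolation=cv2.INTER_CUBIC)[:300] if 0 else cv2.resize(im[155:210,200:290],(720,440),interpolation=cv2.INTER_CUBIC)
cv2.imwrite('pics/a.png',a)
cv2.imwrite('pics/b.png',cv2.resize(im[210:270,370:440],(700,600),interpolation=cv2.INTER_CUBIC))
E
```

```text
(no output)
```

View pics/a.png

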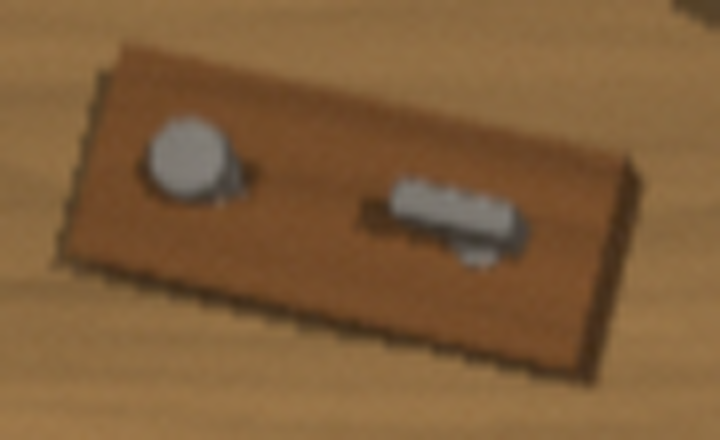

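View pics/b.png

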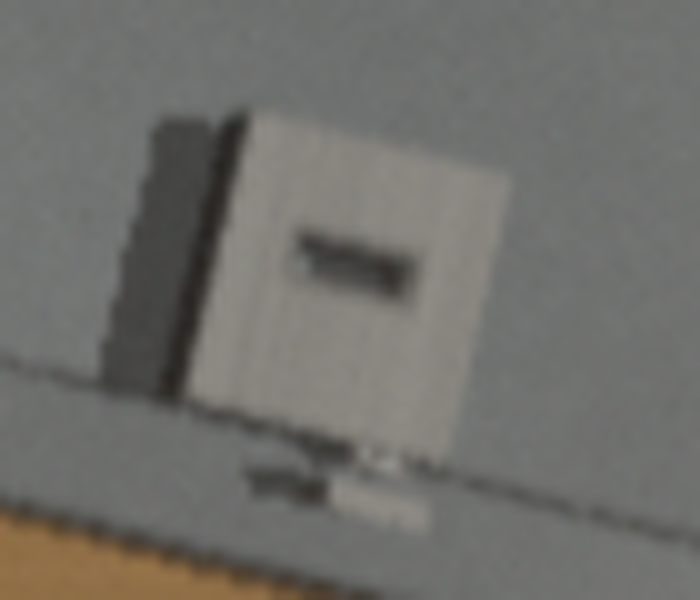

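```bash
cat >> h.py <<'E'
def atz(c,u,v,z):
    a=world(c,u,v,.5); b=world(c,u,v,1.); return a+(b-a)*(z-a[2])/(b[2]-a[2])
ang=lambda p,q: np.degrees(np.arctan2(*(q-p)[1::-1]))
E
python3 - <<'E'
from h import *
np.set_printoptions(precision=4,suppress=True)
c=np.load('/tmp/top.npz')
A=lambda x,y,z: atz(c,200+x/8-.5+.0625,155+y/8-.5+.0625,z)
B=lambda x,y,z: atz(c,370+x/10-.45,210+y/10-.45,z)
st=[A(*p,.045) for p in((125,45),(628,158),(580,378),(62,262))]
print('stand',*st,'mid',np.mean(st,0),[np.linalg.norm(st[i]-st[i-3]) for i in range(4)],[ang(st[i],st[i-3]) for i in range(4)])
print('head',A(454,207,.093),'spare',A(188,158,.045+.018+.009), 'ang',ang(A(395,195,.093),A(517,222,.093)))
ca=[B(*p,.13) for p in((245,112),(512,178),(447,460),(188,395))]
print('case',*ca,'mid',np.mean(ca,0),[np.linalg.norm(ca[i]-ca[i-3]) for i in range(4)],[ang(ca[i],ca[i-3]) for i in range(4)])
print('hole',B(357,265,.13),B(300,248,.13),B(413,282,.13),ang(B(300,248,.13),B(413,282,.13)))
bx=[world(c,*p) for p in((367,156),(470,182),(449,278),(341,254))]
bx=[atz(c,*p,.1) for p in((364.5,156),(470.5,181),(449.5,278),(341,252))]
print('box',*bx,[ang(bx[i],bx[i-3]) for i in range(4)],[np.linalg.norm(bx[i]-bx[i-3]) for i in range(4)])
print('depth z',world(c,257,180),world(c,395,240))
d=c['range_z']; K=c['mtx']; v,u=np.mgrid[160:205,205:285]
P=np.array([world(c,x,y,d[y,x]) for x,y in zip(u.ravel(),v.ravel())])
m=(P[:,2]>.082)&(P[:,2]<.1); print('depth head',m.sum(),P[m].mean(0),P[m].min(0),P[m].max(0))
m=(P[:,2]>.06)&(P[:,2]<.08); print('spare',m.sum(),P[m].mean(0))
m=(P[:,2]>.035)&(P[:,2]<.055); r=cv2.minAreaRect((P[m,:2]*1000).astype('float32')); print('block',r)
E
```

```text
stand [0.6719 0.2482 0.045 ] [0.6408 0.102  0.045 ] [0.5771 0.114  0.045 ] [0.6084 0.2635 0.045 ] mid [0.6245 0.1819 0.045 ] [np.float64(0.14944752156728833), np.float64(0.06483995472648282), np.float64(0.15273095074149448), np.float64(0.06529988229500557)] [np.float64(-101.99291968922573), np.float64(169.3528720724959), np.float64(78.17742996693315), np.float64(-13.537288696578822)]
head [0.6178 0.1425 0.093 ] spare [0.6341 0.221  0.072 ] ang -101.7593040334705
case [ 0.5328 -0.147   0.13  ] [ 0.5202 -0.2009  0.13  ] [ 0.4634 -0.1872  0.13  ] [ 0.4756 -0.1353  0.13  ] mid [ 0.498  -0.1676  0.13  ] [np.float64(0.0553529618121843), np.float64(0.05845242694898871), np.float64(0.053328502442809504), np.float64(0.05841403065466008)] [np.float64(-103.13653105530283), np.float64(166.40908056425718), np.float64(76.80178003251542), np.float64(-11.605296700545967)]
hole [ 0.5022 -0.1695  0.13  ] [ 0.5054 -0.158   0.13  ] [ 0.4989 -0.1807  0.13  ] -105.9668560462927
box [ 0.6731 -0.0901  0.1   ] [ 0.6218 -0.3159  0.1   ] [ 0.4173 -0.2672  0.1   ] [ 0.4674 -0.0415  0.1   ] [np.float64(-102.79085262942264), np.float64(166.58454535520866), np.float64(77.48308801998108), np.float64(-13.288077386429674)] [np.float64(0.23163439307358263), np.float64(0.21024057655521666), np.float64(0.23117921358856), np.float64(0.21134134441519725)]
depth z [0.6188 0.1411 0.093 ] [ 0.4939 -0.1486  0.1308]
depth head 80 [0.6164 0.1422 0.0919] [0.6093 0.1263 0.0823] [0.6235 0.1592 0.0965]
spare 99 [0.63   0.2069 0.0716]
block ((625.5108642578125, 182.5009765625), (150.7382354736328, 64.35909271240234), 77.87206268310547)
```

```bash
cat >> h.py <<'E'
def rel(p,yaw):
    s=manip.get_state(); R=Rotation.from_euler('xyz',s['orientation'],degrees=True)
    t=-(yaw-s['orientation'][2]); t=(t+180)%360-180
    print('shift',np.round(R.inv().apply(np.array(p)-s['position']),4),'turn',round(t,2),
      'at',np.round(s['position'],4),np.round(s['orientation'],2),'j7',s['joints'][6].round(1),'w',round(s['grip_width'],4),'F',np.round(s['contact_force'],1),'t',s['clock'])
E
python3 -c "
from h import *
rel([.617,.1425,.14],78)"
```

```text
shift [-0.523  -0.2924  0.0909] turn 80.7 at [0.2359 0.6051 0.2304] [-1.799e+02  1.000e-02  1.587e+02] j7 -2.9 w 0.0852 F [ 0.5  0.5 -0.3] t 0.1
```

```bash
python3 -m handwheel '[-0.2,-0.05,-0.03,0,8, -0.2,-0.1,-0.06,0,16, -0.2,-0.157,-0.088,0,24, -0.2,-0.21,-0.117,0,32, -0.2,-0.262,-0.146,0,40, -0.2,-0.314,-0.175,0,48, -0.2,-0.366,-0.205,0,56, -0.2,-0.418,-0.234,0.03,64, -0.2,-0.47,-0.263,0.06,73, -0.2,-0.523,-0.2925,0.091,80.7, -0.2,-0.523,-0.2925,0.091,80.7, -0.2,-0.523,-0.2925,0.091,80.7]'; python3 -c "
from h import *
rel([.617,.1425,.060],78)
for n in('top','side'):snap(n)
c=np.load('/tmp/side.npz'); cv2.imwrite('pics/s1.png',cv2.resize(c['image'][220:380,180:340],(600,600),interpolation=cv2.INTER_CUBIC))"
```

```text
clock: 1.6
position: [0.6168, 0.1426, 0.1395]
orientation: [-179.9, 0.0, 78.0]
contact_force: [-0.9, 0.4, 1.1]
grip_width: 0.0511
gripper_force: 0.0
shift [0.     0.0003 0.0795] turn -0.05 at [0.6168 0.1426 0.1395] [-1.7991e+02  4.0000e-02  7.7950e+01] j7 -16.3 w 0.0511 F [-0.9  0.4  1.1] t 1.6
```

View pics/s1.png

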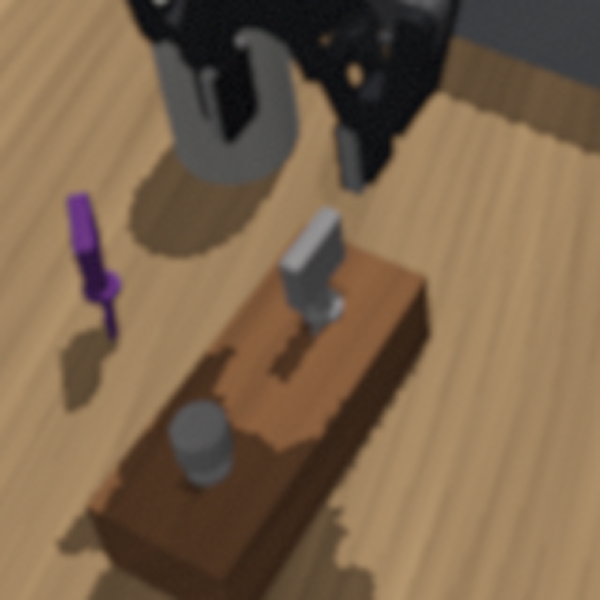

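The crop shows the open fingers straddling the key's head, which is at crop (315,250), with the key fully seated. I'll descend and close.

```bash
python3 -m handwheel '[-0.2,0,0,0.03,0, -0.2,0,0,0.055,0, -0.2,0,0,0.07,0, -0.2,0,0,0.0795,0, -0.2,0,0,0.0795,0, 1,0,0,0.0795,0, 1,0,0,0.0795,0, 1,0,0,0.0795,0, 1,0,0,0.0795,0, 1,0,0,0.0795,0, 1,0,0,0.0795,0, 1,0,0,0.0795,0]'; python3 -c "
from h import *
rel([.617,.1425,.060],78)"
```

```text
clock: 3.2
position: [0.6178, 0.1432, 0.0616]
orientation: [179.9, -0.0, 78.0]
contact_force: [-0.1, 0.4, 5.6]
grip_width: 0.0093
gripper_force: 59.9
shift [-0.0009 -0.0007  0.0016] turn -0.0 at [0.6178 0.1432 0.0616] [ 1.7993e+02 -4.0000e-02  7.8000e+01] j7 -14.0 w 0.0093 F [-0.1  0.4  5.6] t 3.2
```

```bash
python3 -m handwheel '[1,0,0,-0.01,0, 1,0,0,-0.025,0, 1,0,0,-0.05,0, 1,0,0,-0.09,0, 1,0,0,-0.14,0, 1,0,0,-0.14,0, 1,0,0,-0.14,0]'; python3 -c "
from h import *
rel([.5018,-.169,.2],77)"
```

```text
clock: 4.08
position: [0.6167, 0.1432, 0.201]
orientation: [-180.0, -0.0, 78.0]
contact_force: [-0.2, 0.2, 0.0]
grip_width: 0.009
gripper_force: 59.3
shift [-0.3293 -0.0475  0.0008] turn 1.01 at [0.6167 0.1432 0.201 ] [-1.7997e+02 -2.0000e-02  7.8010e+01] j7 -17.8 w 0.009 F [-0.2  0.2  0. ] t 4.075
```

```bash
python3 -m handwheel '[1,-0.03,-0.004,0,0, 1,-0.08,-0.011,0,0, 1,-0.13,-0.019,0,0.5, 1,-0.18,-0.026,0,1, 1,-0.23,-0.033,0,1, 1,-0.28,-0.04,0,1, 1,-0.315,-0.045,0,1, 1,-0.3293,-0.0475,0,1, 1,-0.3293,-0.0475,0,1, 1,-0.3293,-0.0475,0,1]'; python3 - <<'E'
from h import *
rel([.5018,-.169,.2],77)
for n in('top','side'):snap(n)
c=np.load('/tmp/side.npz'); cv2.imwrite('pics/s2.png',cv2.resize(c['image'][100:220,300:440],(700,600),interpolation=cv2.INTER_CUBIC))
# expected pixels in the side view
def pix(c,p):
    R=Rotation.from_euler('xyz',c['rotation'],degrees=True); q=R.inv().apply(np.array(p)-c['eye']); q=q/-q[2]
    K=c['mtx']; return K[0,2]+K[0,0]*q[0],K[1,2]-K[1,1]*q[1]
s=manip.get_state()['position']
for n,p in(('hole',[.5018,-.169,.13]),('bow',s+[0,0,.0165]),('tip',s-[0,0,.0425]),('collar',s-[0,0,.0165])):
    u,v=pix(c,p); print(n,u,v,'crop',(u-300+.4)*5,(v-100+.4)*5)
E
```

```text
clock: 5.32
position: [0.503, -0.1669, 0.2003]
orientation: [-180.0, -0.1, 77.2]
contact_force: [-0.3, -1.0, -0.5]
grip_width: 0.009
gripper_force: 59.3
shift [-0.0023 -0.0007  0.0003] turn 0.17 at [ 0.503  -0.1669  0.2003] [-1.7996e+02 -5.0000e-02  7.7170e+01] j7 10.9 w 0.009 F [-0.3 -1.  -0.5] t 5.325
hole 370.61125609748325 162.29522021789344 crop 355.0562804874163 313.4761010894672
bow 373.6817283928153 123.42340043792872 crop 370.4086419640764 119.11700218964359
tip 371.04157577207985 150.70484870603403 crop 357.2078788603993 255.52424353017014
collar 372.17100366144194 139.0341489539855 crop 362.8550183072098 197.17074476992747
```

View pics/s2.png

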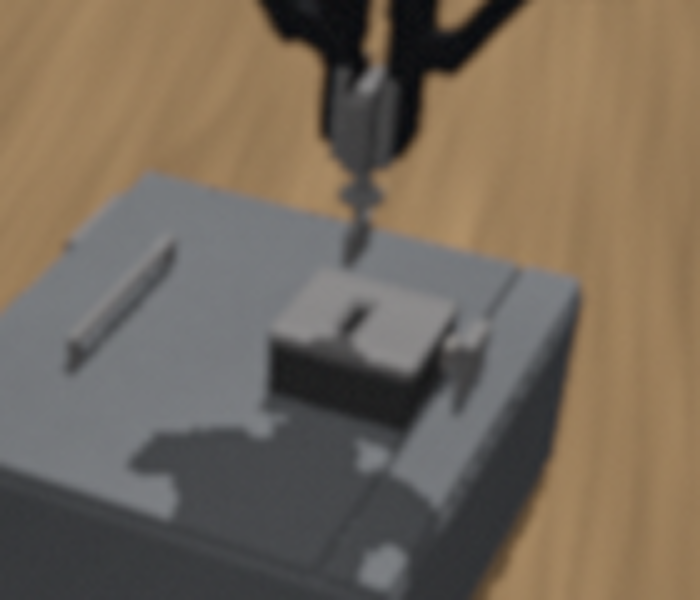

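The crop shows the key hanging upright with its tip at (354,258), and the keyhole at (356,318). Both are within about 1 px of my prediction, so I'll move down to just above the keyhole.

```bash
python3 -m handwheel '[1,0,0,0.01,0, 1,0,0,0.02,0, 1,0,0,0.02,0, 1,0,0,0.02,0]'; python3 -c "
from h import *
rel([.5018,-.169,.18],77)"
```

```text
clock: 5.92
position: [0.5023, -0.1692, 0.1807]
orientation: [-180.0, 0.0, 77.0]
contact_force: [-0.1, -0.1, 0.1]
grip_width: 0.0091
gripper_force: 59.3
shift [ 0.0001 -0.0005  0.0007] turn -0.01 at [ 0.5023 -0.1692  0.1807] [-180.      0.     76.99] j7 11.9 w 0.0091 F [-0.1 -0.1  0.1] t 5.925
```

```bash
python3 -m handwheel '[1,0,0,0.006,0, 1,0,0,0.01,0, 1,0,0,0.014,0, 1,0,0,0.018,0, 1,0,0,0.018,0]'; python3 -c "
from h import *
rel([.5018,-.169,.1465],77)"
```

```text
clock: 6.55
position: [0.5018, -0.1689, 0.1621]
orientation: [-179.9, 0.0, 77.0]
contact_force: [-0.4, 0.6, -0.3]
grip_width: 0.0092
gripper_force: 59.4
shift [-0.0001  0.      0.0156] turn 0.01 at [ 0.5018 -0.1689  0.1621] [-179.94    0.     77.01] j7 12.8 w 0.0092 F [-0.4  0.6 -0.3] t 6.55
```

```bash
python3 -m handwheel '[1,0,0,0.005,0, 1,0,0,0.01,0, 1,0,0,0.014,0, 1,0,0,0.016,0, 1,0,0,0.017,0, 1,0,0,0.017,0, 1,0,0,0.017,0]'; python3 -c "
from h import *
rel([.5018,-.169,.1465],77)"
```

```text
clock: 7.42
position: [0.5021, -0.1691, 0.1466]
orientation: [-180.0, -0.1, 77.0]
contact_force: [-4.3, 1.0, 6.0]
grip_width: 0.0093
gripper_force: 60.6
shift [-0.     -0.0003  0.0001] turn -0.0 at [ 0.5021 -0.1691  0.1466] [-1.7997e+02 -5.0000e-02  7.7000e+01] j7 13.8 w 0.0093 F [-4.3  1.   6. ] t 7.425
```

Seated: 6 N of contact at the expected height. Now I'll turn it clockwise (positive tool z).

```bash
python3 -m handwheel '[1,0,0,0,8, 1,0,0,0,16, 1,0,0,0,24, 1,0,0,0,32, 1,0,0,0,40, 1,0,0,0,48, 1,0,0,0,56, 1,0,0,0,64, 1,0,0,0,72, 1,0,0,0,78, 1,0,0,0,82, 1,0,0,0,82]'; python3 - <<'E'
from h import *
rel([.5018,-.169,.1465],77)
print(manip.get_state()['wrist_torque'])
for n in('top','side'):snap(n)
c=np.load('/tmp/side.npz'); d=np.load('/tmp/top.npz')
cv2.imwrite('pics/s3.png',np.hstack([cv2.resize(c['image'][130:200,340:410],(400,400),interpolation=cv2.INTER_CUBIC),cv2.resize(d['image'][210:280,370:440],(400,400),interpolation=cv2.INTER_CUBIC)]))
E
```

```text
clock: 8.93
position: [0.5012, -0.1671, 0.1466]
orientation: [-179.7, 0.2, -5.0]
contact_force: [-7.7, 5.7, 12.8]
grip_width: 0.0094
gripper_force: 61.4
shift [0.0007 0.0018 0.0001] turn -81.96 at [ 0.5012 -0.1671  0.1466] [-179.74    0.21   -4.96] j7 -58.2 w 0.0094 F [-7.7  5.7 12.8] t 8.925
[1.34087358 1.66161717 0.04593226]
```

View pics/s3.png

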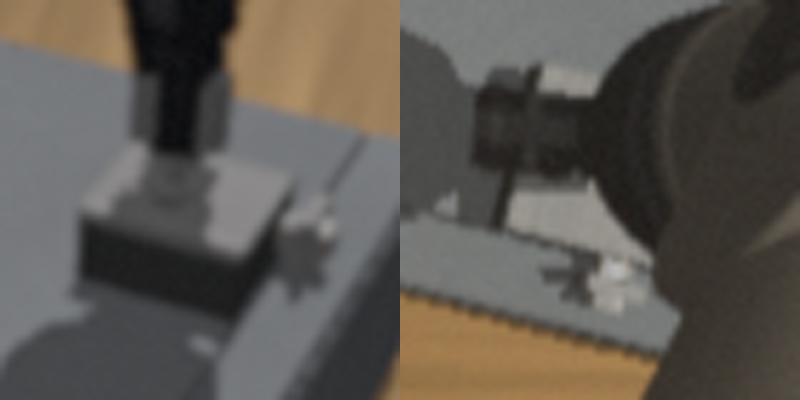

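The crops show the bolt now poking out in front of the keeper, at (605,300) in the right half and (325,240) in the left. I'll nudge a little further to make sure it's at the stop.

```bash
python3 -m handwheel '[1,-0.0007,-0.0015,0,2, 1,-0.0007,-0.0015,0,3, 1,-0.0007,-0.0015,0,3]'; python3 - <<'E'
from h import *
rel([.5018,-.169,.1465],77)
print(manip.get_state()['wrist_torque'])
c=snap('top'); d=c['range_z']
# bolt: profile of height along the bolt's line, x from keyhole
a=np.radians(-13); ex=np.array([np.cos(a),np.sin(a)]); ey=np.array([-ex[1],ex[0]]); o=np.array([.5018,-.169])
P=[]
for v in range(235,275):
  for u in range(395,425):
    p=world(c,u,v,d[v,u]); q=p[:2]-o; P.append([q@ex*1e3,q@ey*1e3,p[2]*1e3])
P=np.array(P); m=(abs(P[:,1]+17)<7)&(P[:,0]<-20)&(P[:,0]>-75)&(P[:,2]<200)
print(np.round(P[m][np.argsort(-P[m][:,0])])[:,[0,1,2]].astype(int).tolist())
E
```

```text
clock: 9.4
position: [0.5012, -0.1669, 0.1466]
orientation: [-179.9, 0.1, -7.9]
contact_force: [-6.1, 3.6, 9.0]
grip_width: 0.0089
gripper_force: 60.9
shift [0.0009 0.002  0.0001] turn -84.95 at [ 0.5012 -0.1669  0.1466] [-1.7988e+02  1.1000e-01 -7.9500e+00] j7 -60.8 w 0.0089 F [-6.1  3.6  9. ] t 9.4
[0.64854552 1.25426751 0.07254605]
[[-26, -10, 129], [-28, -12, 133], [-29, -14, 131], [-29, -13, 130], [-30, -11, 130], [-30, -19, 129], [-30, -17, 131], [-31, -15, 130], [-31, -22, 129], [-31, -13, 131], [-32, -11, 130], [-32, -19, 131], [-32, -17, 131], [-33, -14, 129], [-33, -22, 130], [-34, -12, 129], [-34, -20, 130], [-34, -18, 129], [-35, -16, 131], [-35, -17, 117], [-35, -10, 100], [-35, -15, 115], [-36, -13, 118], [-36, -21, 118], [-37, -19, 117], [-37, -11, 119], [-37, -11, 107], [-37, -18, 116], [-37, -11, 99], [-38, -15, 121], [-38, -13, 117], [-38, -21, 119], [-38, -12, 116], [-39, -19, 119], [-39, -11, 112], [-39, -17, 119], [-39, -11, 101], [-39, -16, 118], [-40, -14, 116], [-40, -12, 118], [-41, -19, 121], [-41, -11, 114], [-41, -18, 118], [-41, -11, 101], [-41, -16, 119]
[... 722 characters left out ...]
1, 108], [-54, -14, 120], [-54, -10, 100], [-55, -17, 101], [-55, -15, 98], [-55, -23, 100], [-56, -12, 101], [-56, -21, 103], [-56, -11, 101], [-56, -19, 102], [-57, -17, 101], [-57, -15, 101], [-57, -24, 100], [-58, -22, 101], [-58, -13, 99], [-58, -11, 100], [-58, -20, 99], [-59, -17, 101], [-59, -15, 103], [-60, -22, 100], [-60, -14, 97], [-60, -12, 100], [-60, -20, 101], [-61, -18, 99], [-61, -16, 101], [-62, -14, 101], [-62, -23, 100], [-62, -12, 102], [-62, -21, 100], [-63, -10, 99], [-63, -16, 101], [-64, -15, 99], [-64, -24, 97], [-64, -23, 94], [-64, -14, 92], [-65, -20, 95], [-65, -13, 91], [-66, -10, 92], [-66, -19, 90], [-69, -23, 0], [-69, -21, 1], [-72, -21, 0], [-74, -22, 2]]
```

The bolt now ends about 20 mm ahead of the case front, 6 mm past the keeper, so the box is locked. Turning back.

```bash
python3 -m handwheel '[1,0,0,0,-8, 1,0,0,0,-16, 1,0,0,0,-24, 1,0,0,0,-32, 1,0.0004,0.0008,0,-40, 1,0.0007,0.0015,0,-48, 1,0.0007,0.0015,0,-56, 1,0.0007,0.0015,0,-64, 1,0.0007,0.0015,0,-72, 1,0.0007,0.0015,0,-79, 1,0.0007,0.0015,0,-85, 1,0.0007,0.0015,0,-85]'; python3 - <<'E'
from h import *
rel([.5021,-.1691,.1466],77)
print(manip.get_state()['wrist_torque'])
E
```

```text
clock: 10.95
position: [0.5019, -0.1699, 0.1466]
orientation: [180.0, 0.0, 77.0]
contact_force: [-4.2, 0.0, 6.8]
grip_width: 0.0091
gripper_force: 60.3
shift [ 0.0008 -0.     -0.    ] turn 0.01 at [ 0.5019 -0.1699  0.1466] [179.99   0.    77.01] j7 13.6 w 0.0091 F [-4.2  0.   6.8] t 10.95
[-0.0383512   0.79778696  0.03528592]
```

```bash
python3 -m handwheel '[1,0,0,-0.003,0, 1,0,0,-0.006,0, 1,0,0,-0.009,0, 1,0,0,-0.012,0, 1,0,0,-0.012,0]'; python3 - <<'E'
from h import *
rel([.5021,-.1691,.1466],77)
print(manip.get_state()['wrist_torque'])
E
```

```text
clock: 11.58
position: [0.5019, -0.1689, 0.158]
orientation: [-180.0, -0.0, 77.0]
contact_force: [-2.7, 1.3, 0.5]
grip_width: 0.0092
gripper_force: 59.4
shift [-0.0001  0.0002  0.0114] turn 0.01 at [ 0.5019 -0.1689  0.158 ] [-1.7997e+02 -2.0000e-02  7.7010e+01] j7 12.9 w 0.0092 F [-2.7  1.3  0.5] t 11.575
[0.1760239  0.70851935 0.04201005]
```

No resistance, so I'll pull it out.

```bash
python3 -m handwheel '[1,0,0,-0.006,0, 1,0,0,-0.012,0, 1,0,0,-0.02,0, 1,0,0,-0.035,0, 1,0,0,-0.045,0, 1,0,0,-0.045,0, 1,0,0,-0.045,0]'; python3 - <<'E'
from h import *
rel([.617,.1430,.203],78)
for n in('top','side'):snap(n)
c=np.load('/tmp/side.npz')
cv2.imwrite('pics/s4.png',cv2.resize(c['image'][100:190,320:425],(700,600),interpolation=cv2.INTER_CUBIC))
E
```

```text
clock: 12.45
position: [0.5021, -0.169, 0.2027]
orientation: [-180.0, -0.0, 77.0]
contact_force: [0.1, 0.3, -1.5]
grip_width: 0.0087
gripper_force: 59.4
shift [ 3.298e-01  4.180e-02 -2.000e-04] turn -0.99 at [ 0.5021 -0.169   0.2027] [-1.800e+02 -1.000e-02  7.701e+01] j7 10.7 w 0.0087 F [ 0.1  0.3 -1.5] t 12.45
```

View pics/s4.png

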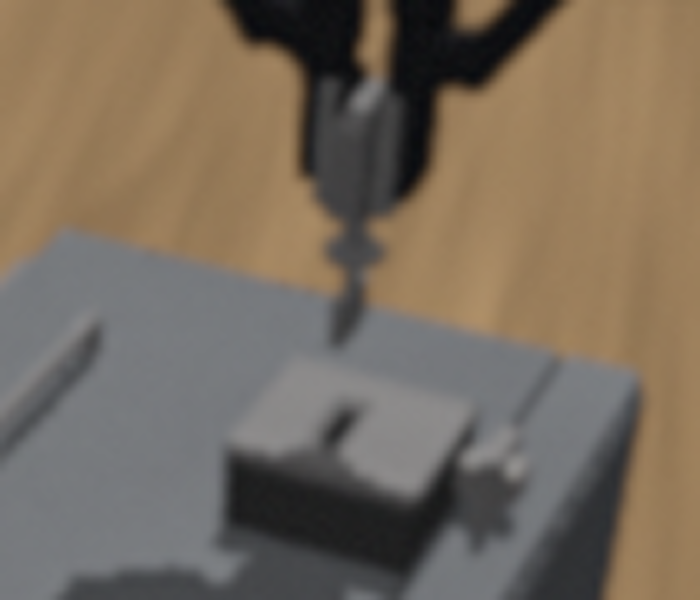

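The crop shows the key out of the lock, upright with its tip at (342,345). The keyhole at (343,420) is in line and the bolt still pokes through the keeper at (515,465). Back to the stand.

```bash
python3 -m handwheel '[1,0.03,0.004,0,0, 1,0.08,0.01,0,0, 1,0.13,0.0165,0,-0.5, 1,0.18,0.023,0,-1, 1,0.23,0.029,0,-1, 1,0.28,0.0355,0,-1, 1,0.315,0.04,0,-1, 1,0.3298,0.0418,0,-1, 1,0.3298,0.0418,0,-1, 1,0.3298,0.0418,0.04,-1, 1,0.3298,0.0418,0.085,-1, 1,0.3298,0.0418,0.085,-1]'; python3 - <<'E'
from h import *
rel([.617,.1430,.061],78)
for n in('top','side'):snap(n)
c=np.load('/tmp/side.npz')
cv2.imwrite('pics/s5.png',cv2.resize(c['image'][240:380,200:310],(470,600),interpolation=cv2.INTER_CUBIC))
E
```

```text
clock: 14.05
position: [0.6137, 0.1396, 0.1147]
orientation: [-179.6, 0.3, 77.8]
contact_force: [-0.5, 1.2, -1.1]
grip_width: 0.0091
gripper_force: 59.3
shift [0.0043 0.0029 0.0536] turn -0.18 at [0.6137 0.1396 0.1147] [-179.59    0.28   77.82] j7 -15.9 w 0.0091 F [-0.5  1.2 -1.1] t 14.05
```

View pics/s5.png

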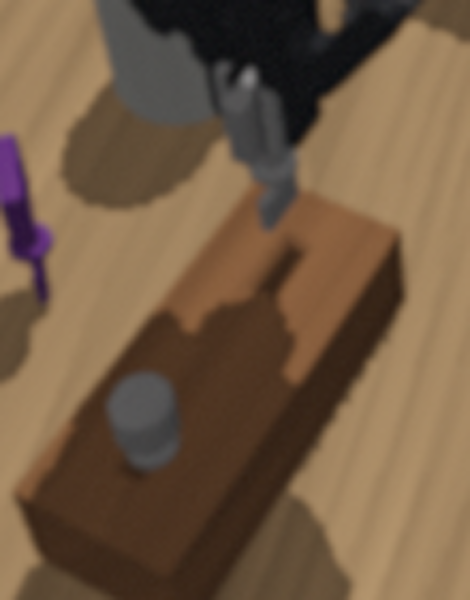

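The crop shows the key above its empty slot at (285,260). The arm hasn't settled yet, so I'll let it while lowering a bit.

```bash
python3 -m handwheel '[1,0,0,0,0, 1,0,0,0.01,0, 1,0,0,0.021,0, 1,0,0,0.021,0, 1,0,0,0.021,0]'; python3 -c "
from h import *
rel([.617,.1430,.061],78)"
```

```text
clock: 14.78
position: [0.6171, 0.1428, 0.0967]
orientation: [-180.0, 0.0, 78.0]
contact_force: [0.4, -0.4, 0.4]
grip_width: 0.0089
gripper_force: 59.3
shift [ 0.0002 -0.0001  0.0357] turn 0.0 at [0.6171 0.1428 0.0967] [-1.7999e+02  1.0000e-02  7.8000e+01] j7 -15.4 w 0.0089 F [ 0.4 -0.4  0.4] t 14.775
```

```bash
python3 -m handwheel '[1,0,0,0.007,0, 1,0,0,0.012,0, 1,0,0,0.016,0, 1,0,0,0.02,0, 1,0,0,0.02,0]'; python3 -c "
from h import *
rel([.617,.1430,.061],78)"
```

```text
clock: 15.4
position: [0.6168, 0.1428, 0.0764]
orientation: [-180.0, 0.0, 78.0]
contact_force: [0.6, 0.1, -0.2]
grip_width: 0.0089
gripper_force: 59.3
shift [0.0002 0.0002 0.0154] turn 0.0 at [0.6168 0.1428 0.0764] [-1.7997e+02  1.0000e-02  7.8000e+01] j7 -14.8 w 0.0089 F [ 0.6  0.1 -0.2] t 15.4
```

```bash
python3 -m handwheel '[1,0,0,0.005,0, 1,0,0,0.009,0, 1,0,0,0.013,0, 1,0,0,0.015,0, 1,0,0,0.016,0, 1,0,0,0.016,0, 1,0,0,0.016,0]'; python3 -c "
from h import *
rel([.617,.1430,.061],78)"
```

```text
clock: 16.27
position: [0.6169, 0.1428, 0.0616]
orientation: [-180.0, -0.0, 78.0]
contact_force: [-2.3, -0.8, 5.3]
grip_width: 0.0092
gripper_force: 60.4
shift [0.0002 0.0001 0.0006] turn -0.0 at [0.6169 0.1428 0.0616] [-1.7996e+02 -2.0000e-02  7.8000e+01] j7 -14.3 w 0.0092 F [-2.3 -0.8  5.3] t 16.275
```

Home, at the same height and contact force as at pickup. Releasing and rising.

```bash
python3 -m handwheel '[0.5,0,0,0,0, -0.2,0,0,0,0, -0.2,0,0,0,0, -0.2,0,0,0,0, -0.2,0,0,-0.02,0, -0.2,0,0,-0.05,0, -0.2,0,0,-0.1,0, -0.2,0,0,-0.15,0, -0.2,0,0,-0.18,0, -0.2,0,0,-0.18,0, -0.2,0,0,-0.18,0]'; python3 - <<'E'
from h import *
for n in('top','side'):snap(n)
c=np.load('/tmp/side.npz')
d=c['range_z']; v,u=np.mgrid[250:340,200:310]
P=np.array([world(c,x,y,d[y,x]) for x,y in zip(u.ravel(),v.ravel())])
m=(np.hypot(P[:,0]-.617,P[:,1]-.1428)<.022)&(P[:,2]>.055)&(P[:,2]<.15); print(m.sum(),P[m].mean(0),np.sort(P[m,2])[-5:])
a=cv2.resize(c['image'][230:380,180:320],(420,450),interpolation=cv2.INTER_CUBIC); b=cv2.resize(c['image'][90:240,240:380],(420,450),interpolation=cv2.INTER_CUBIC)
b=cv2.resize(c['image'][120:270,280:430],(380,450),interpolation=cv2.INTER_CUBIC)
cv2.imwrite('pics/s6.png',np.hstack([a,b]))
E
```

```text
clock: 17.65
position: [0.6166, 0.1428, 0.2407]
orientation: [-180.0, -0.0, 78.0]
contact_force: [0.1, -0.3, -0.5]
grip_width: 0.0513
gripper_force: 0.0
324 [0.61605692 0.14789347 0.08354383] [0.09532138 0.09553394 0.09566508 0.09585317 0.09625785]
```

View pics/s6.png

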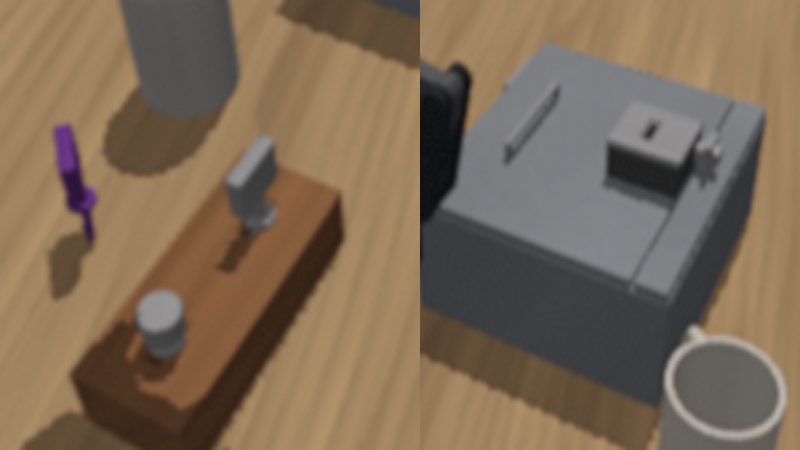

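The picture shows the key standing upright and home in its slot at (250,190). The spare, can and mug are undisturbed, and the bolt is through the keeper at (710,155). Handing in.

```bash
python3 -c "
from plant import manip
print(manip.finish_job())"
```

```text
the job is handed in; nothing more can be done
None
```

The cash box is locked, with the bolt about 6 mm past the keeper; the key is back upright and fully home in its slot, the spare, mug and can look undisturbed, and I handed the job in at about 18 s of the 62 s allowed (no verdict was returned).

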